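Put the heat sink in the job bin and stack the next bin on its ledges

ROBOT

A 7-joint arm with a two-finger parallel gripper is mounted at the origin on the work surface. World frame = base frame: x ahead of the robot, y to its left, z up, the work surface at z = 0. Lengths are in m, angles in rad, forces in N, time in s.
With the tool pointing down it reaches from about 0.4 to 0.85 m from the base axis. Payload 6.9 kg.
Tool frame: the origin (TCP) lies at the very end of the fingers, on their centre line; the grasp point (between the pads) lies 19 mm behind it; z points along the fingers, y is the line along which they close (so a half turn about z gives the same grasp; the last joint's range is limited). The gripper opens to 85 mm and grips with 20 to 120 N. Pads are 22 mm wide; open, the fingers measure 114 mm over their backs; the gripper's body (76 mm by 85 mm) begins 54 mm behind the grasp point. The pads swing forward as they close: fully open they stand 13 mm farther back than shut.
Start: joints at [1.278, 0.507, -0.238, 1.5, 0.126, 1.149, -0.155], TCP at [0.242, -0.576, 0.231] pointing down, gripper open.
Joint ranges: [-3.08, 3.08], [-0.24, 2.05], [-1.43, 1.35], [0, 2.5], [-1.52, 4.66], [0.17, 1.96], [-2.89, 2.89]. Speed limits (rad/s): [2.39, 2.39, 3.14, 3.14, 3.14, 3.14, 3.14].

INTERFACE

Orientations are given as a unit quaternion [w, x, y, z].
In Python, from bench import manip, imaging gives the robot as it stands (manip), with the cameras (imaging).
- The arm moves only by the shell command python3 nudge.py FILE [FORCE], which reads ROWS from the file FILE. ROWS is a JSON object whose key "rows" holds a list of rows, 1 to 5 of them, each of 7 numbers: a rotation vector rx, ry, rz in shares of 360 degrees (1.0 is 360 degrees), then dx, dy, dz in shares of 0.3 m (1.0 is 0.3 m), then the finger opening in m; each row is the pose to reach, as a shift and turn from the pose commanded when the command began, along the tool's axes at that moment; what a row does not reach only later rows make up. A row lasts 1/10 s, in which the tool goes at most 0.05 m and 0.15 rad, less where a joint would pass 70% of its speed; a pose out of reach is approached as far as the arm can. The fingers move at their own pace and stop on an object; FORCE is the grip in N (left out, the last holds). Time passes only in rows, so rows that do not move let the fingers close. It prints the time, the measured TCP pose, the force, the opening and the grip force at its end. No shift or turn number may pass 1 either way. Input that does not fit is refused with a message, and nothing moves.
- manip.state(): the state, without advancing time (a new reading comes with each control period).
- imaging.capture(name): name is "side" or "top"; returns the picture (480x640x3 uint8, red, green, blue); there is no depth.
- imaging.get_calibration(name): a dict with "K" (3x3 intrinsics, pixels), "cam_to_world" (4x4, takes a point from camera to world coordinates). Camera axes: x right, y up, looking along -z (the intrinsics and any distortion apply to the point x, -y, -z); pixel columns grow to the right and rows downward; lengths in m; the calibration is good to about 2 mm. A picture is of the moment at which its call begins. get_calibration takes no time and is no camera call.
- manip.job_done(): hands the job in; it is judged then, once.
The state is a dict: "t": time; "q": joint angles; "qvel": joint speeds; "effort": joint torques, N m; "eef_pos": TCP position; "eef_rot": TCP orientation; "ft_force": force on the tool from outside, world axes, zero at the start; "torque": the same for the moment, N m; "finger_gap": finger opening in m; "gripper_force": force on a finger pad.
Only numpy, scipy, OpenCV 4.12 (cv2) and the standard library are available. Lean on these libraries where they do the work, as an engineer would, in place of code of your own. Each camera call takes 0.05 s, during which the arm holds its last target. There are 200 camera calls.

TASK

Pluck the tall heat sink out of the pocket tray, leaving the other parts in their pockets, and lay it in the parts bin that already holds the speaker. Then stack the empty bin on that bin, turned half a turn so that it sits level on the ledges instead of nesting down onto the parts. Lower things into place, do not drop them.

Things in the scene. Friction and masses are not known exactly. Their poses are not given: they have to be found in the camera images.
- tall_sink: The tall finned copper heat sink, 20 x 20 mm and 22 mm high, about 40 g, the only tall part in the tray: standing in a pocket with 16 mm of it above the tray's top face, its sides parallel to the tray's. Origin: centre of its underside, z up; it is the thing to pluck out. Grip it over any two sides.
- tray: Grey pocket tray fixed to the desk, 156 mm (its x) x 106 mm (its y) x 14 mm high. Origin: centre of its underside, z up. Six pockets 23 mm square and 6 mm deep (pocket floor 8 mm above the desk), at x = -50, 0, 50 mm and y = -25, 25 mm; one pocket is empty.
- low_sink1: Low finned copper heat sink, 20 x 20 x 10 mm, in a tray pocket, 4 mm of it above the tray's top. Origin: centre of its underside. Stays in its pocket.
- low_sink2: A second low heat sink, the same as low_sink1. Stays in its pocket.
- shim1: Flat plain copper shim, 20 x 20 x 3 mm, at the bottom of a tray pocket. Origin: centre of its underside. Stays in its pocket.
- shim2: A second shim, the same as shim1. Stays in its pocket.
- job_bin: Open grey plastic stack-nest bin, 142 (its x) x 62 (y) x 56 mm high, 90 g, loose; the one that holds the speaker. Origin: centre of its underside, z up; x points to its label end. Vertical rim band 142 x 62 mm outside, 3 mm thick, 36 to 56 mm up: grip across the 62 mm. Walls slope in below it to a 124 x 44 mm foot. Floor 2.5 mm thick, free inside about 90 x 39 mm (x -45 to 45).
- empty_bin: The other bin, same as job_bin in shape, size and axes, but empty. Set on job_bin with both labels at one end it nests: its underside slides down to 20 mm above job_bin's, onto the parts. Turned half a turn, its foot rests on job_bin's ledges, its underside 40 mm above job_bin's; it then has about 5 mm of play each way inside the rim.
- empty_bin_label (a point): Middle of the blank label card on the rim band at empty_bin's label end: 71 mm from the bin's origin along its x, 47 mm up.
- job_bin_label (a point): Middle of the blank label card on the rim band at job_bin's label end: 71 mm from the bin's origin along its x, 47 mm up. Each bin has three inside ledges 40 mm above its underside: two in the corners of the label end, one in the middle of the plain end, reaching in to 51 mm from the middle; below them the outer wall is recessed.
- speaker: Black laptop speaker module, 20 (its x) x 30 (its y) x 11 mm, loose on the floor of job_bin, centred about 34 mm from the bin's middle towards the plain end. Origin: centre of its underside.

How it is judged:
By the outcome, as a careful person would: the job done as asked, in the order asked, and still so for the second after the job is handed in, with the robot touching nothing.
It also fails if it takes over 64 s, if anything falls off the work surface, if the arm or the gripper's body presses on something with over 40 N, if the wrist force passes 120 N, or if a joint passes its speed limit or range.

## Working session

There is one attempt and no reset: what is moved stays moved. The work goes in short steps, Python scripts to look and compute and a shell command to move; the robot and the scene stay as the last step left them, time stands still between calls to the robot, and variables do not carry over. Pictures are saved under pics/ and viewed, at most 10 in all, crops included, and the job is handed in when it is done.

```bash
ls; mkdir -p pics; python3 - <<'E'
from bench import manip, imaging
import cv2
for n in("top","side"):
    cv2.imwrite(f"pics/{n}0.png",imaging.capture(n)[:,:,::-1]); c=imaging.get_calibration(n); print(n,c)
s=manip.state(); print(s)
E
```

```text
bench.py
nudge.py
pics
top {'K': array([[575.79892504,   0.        , 319.37906516],
       [  0.        , 575.79892504, 244.67654685],
       [  0.        ,   0.        ,   1.        ]]), 'cam_to_world': array([[-8.15928968e-02,  9.74915175e-01, -2.07082109e-01,
         3.47252223e-01],
       [-9.96665730e-01, -7.98430142e-02,  1.68082017e-02,
         2.13037078e-02],
       [-1.47488917e-04,  2.07763071e-01,  9.78179168e-01,
         1.06193537e+00],
       [ 0.00000000e+00,  0.00000000e+00,  0.00000000e+00,
         1.00000000e+00]])}
side {'K': array([[480.88435477,   0.        , 316.38301969],
       [  0.        , 480.88435477, 234.3962844 ],
       [  0.        ,   0.        ,   1.        ]]), 'cam_to_world': array([[-0.8964077 ,  0.33305529, -0.29245069,  0.29284949],
       [-0.44295258, -0.69652258,  0.5644903 ,  0.5102123 ],
       [-0.01569203,  0.63555524,  0.77189591,  0.73025207],
       [ 0.        ,  0.        ,  0.        ,  1.        ]])}
{'t': 0.1, 'q': array([ 1.27853409,  0.50824153, -0.23749691,  1.50103869,  0.12570757,
        1.14890813, -0.15482858]), 'qvel': array([-0.00081435, -0.00119449, -0.00256505, -0.0027767 , -0.00011862,
       -0.00115312, -0.000572  ]), 'effort': array([-3.94400282e-03, -6.21831107e+01, -2.19383374e+00, -2.50202483e+01,
        1.26414973e-02,  7.86704913e-03, -3.09157065e-05]), 'eef_pos': array([ 0.2418332 , -0.57582312,  0.230521  ]), 'eef_rot': array([-7.82545959e-04,  9.80292214e-01,  1.97551331e-01, -1.86190949e-04]), 'ft_force': array([ 0.12777671, -0.1955066 ,  0.06059326]), 'torque': array([ 0.01095363, -0.01506931, -0.00538432]), 'gripper_force': 0.0, 'finger_gap': 0.08543868389481067}
```

View pics/top0.png

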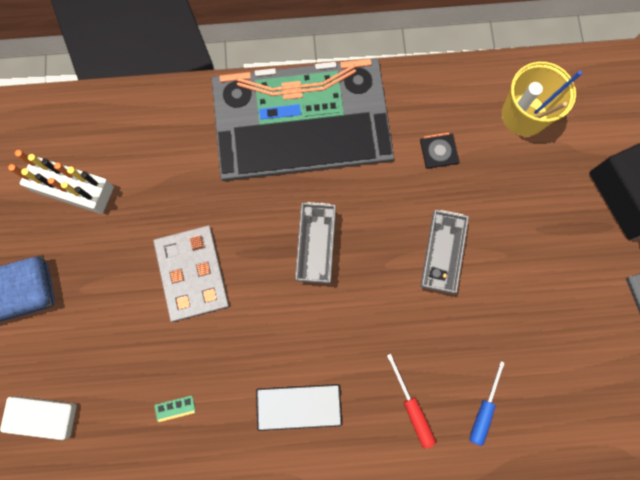

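View pics/side0.png

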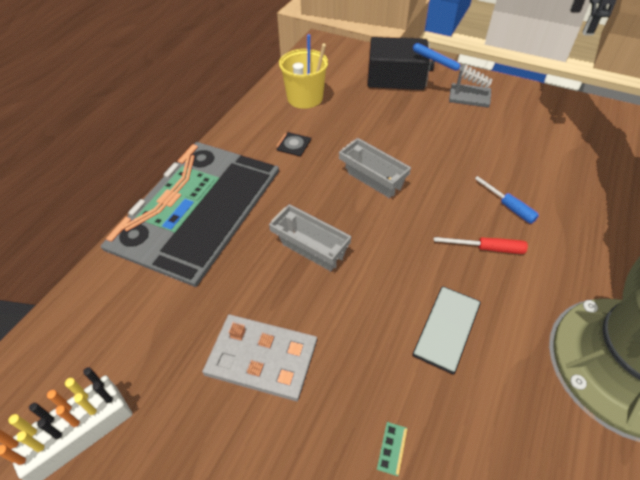

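The top view shows the tray around (190,273), with a dark finned part at (196,243) that is probably the tall sink. The bins are at (317,243), empty, and (445,252), which holds the speaker at (438,273). I'll enlarge these next.

```bash
python3 - <<'E'
import cv2,numpy as np
t=cv2.imread("pics/top0.png"); s=cv2.imread("pics/side0.png")
r=lambda im,x,y,w,h,k:cv2.resize(im[y:y+h,x:x+w],None,fx=k,fy=k,interpolation=cv2.INTER_CUBIC)
# tray 150..230 x 220..325 ; k5 -> 400x525
cv2.imwrite("pics/c1.png",np.hstack([r(t,150,222,80,100,5),r(s,200,310,80,100,5)]))
cv2.imwrite("pics/c2.png",np.hstack([r(t,290,198,60,96,6),r(t,416,204,60,96,6)]))
E
```

```text
(no output)
```

View pics/c1.png

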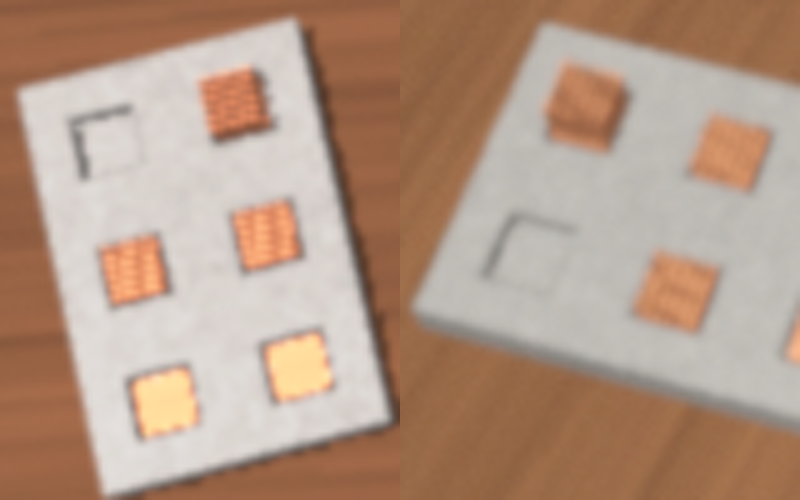

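View pics/c2.png

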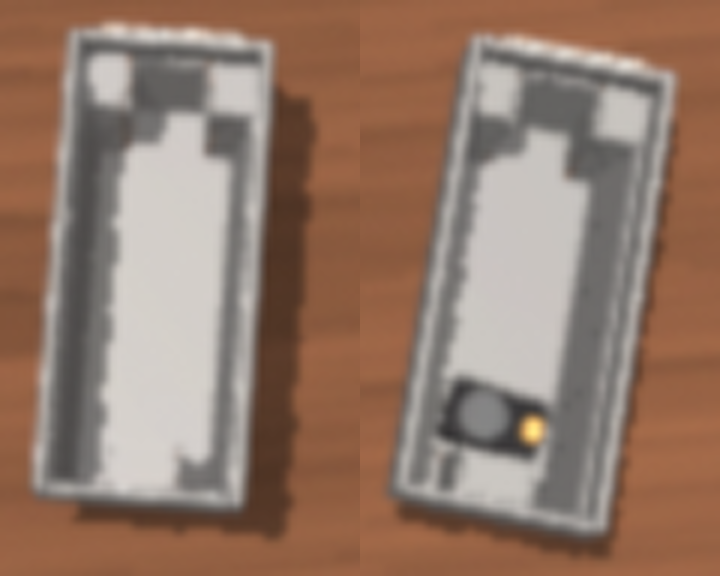

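The tall sink is in the top-right pocket, with its top centre near crop (233,102). Both bins have their two-ledge label end at the top of the picture. Next I fit the known outlines to the corners.

```bash
cat > h.py <<'E'
import numpy as np
from bench import manip, imaging
from scipy.optimize import least_squares
def ray(n,p,z):
    c=imaging.get_calibration(n);K=c["K"];T=c["cam_to_world"]
    d=T[:3,:3]@(np.array([1,-1,-1])*(np.linalg.inv(K)@[p[0],p[1],1])); o=T[:3,3]
    return (o+d*(z-o[2])/d[2])[:2]
def proj(n,P):
    c=imaging.get_calibration(n);K=c["K"];T=c["cam_to_world"]
    v=T[:3,:3].T@(np.array(P)-T[:3,3]); u=K@(v*[1,-1,-1]); return u[:2]/u[2]
def fit(W,loc):
    W=np.array(W);loc=np.array(loc)
    def f(p):
        c,s=np.cos(p[2]),np.sin(p[2]); return (loc@np.array([[c,s],[-s,c]])+p[:2]-W).ravel()
    best=min((least_squares(f,[*W.mean(0),a]) for a in(0,1.5,3,-1.5)),key=lambda r:r.cost)
    return best.x,f(best.x)
def loc(w,h): return [(w/2,h/2),(w/2,-h/2),(-w/2,-h/2),(-w/2,h/2)] # image TL,TR,BR,BL with x up
def rel(pos,yaw=None):
    """world target TCP pos -> shift in tool axes of commanded(~measured) pose"""
    from scipy.spatial.transform import Rotation as R
    s=manip.state();q=s["eef_rot"];Rt=R.from_quat([q[1],q[2],q[3],q[0]])
    y=Rt.as_matrix()[:,1]; print("tool y yaw",np.degrees(np.arctan2(y[1],y[0])),"pos",s["eef_pos"].round(4))
    return Rt.inv().apply(np.array(pos)-s["eef_pos"]).round(4)
E
python3 - <<'E'
from h import *
np.set_printoptions(precision=4,suppress=True)
px=lambda c,k,o:[((x+.5)/k-.5+o[0],(y+.5)/k-.5+o[1]) for x,y in c]
for nm,c,k,o,z,w,h in[("tray",[(18,92),(297,18),(392,422),(107,497)],5,(150,222),.014,.156,.106),
 ("empty",[(70,31),(273,42),(243,507),(33,494)],6,(290,198),.056,.142,.062),
 ("job",[(111,38),(316,74),(247,534),(34,495)],6,(416,204),.056,.142,.062)]:
    W=[ray("top",p,z) for p in px(c,k,o)]; x,r=fit(W,loc(w,h)); print(nm,x,np.degrees(x[2]),"res",r)
    print("side px of corners",[proj("side",[*(np.array(l)@np.array([[np.cos(x[2]),np.sin(x[2])],[-np.sin(x[2]),np.cos(x[2])]])+x[:2]),z]).round(1) for l in loc(w,h)])
    if nm=="tray":
        c_,s_=np.cos(x[2]),np.sin(x[2]); print("pocket",x[0]+c_*.05+s_*.025,x[1]+s_*.05-c_*.025)
print("sink",[ray("top",p,.030) for p in px([(229,100),(203,75),(256,68),(269,123),(214,131)],5,(150,222))])
print("speaker",ray("top",px([(492-360,418)],6,(416,204))[0],.0135))
print("empty spk->")
E
```

```text
tray [0.5364 0.2446 0.1831] 10.491589424055627 res [ 0.0002 -0.0003 -0.0004  0.0003  0.0004 -0.     -0.0002  0.0001]
side px of corners [array([202.6, 369.8]), array([228.5, 312.9]), array([316.4, 334.7]), array([297.3, 395.9])]
pocket 0.5901459618982458 0.22913342426823205
empty [ 0.5661  0.0107 -0.1492] -8.545937641872099 res [ 0.0005  0.0003 -0.0003 -0.0001 -0.0003 -0.0002  0.0001 -0.    ]
side px of corners [array([268.4, 222.9]), array([288.5, 202.7]), array([351.1, 234.7]), array([332.1, 257.4])]
job [ 0.5312 -0.2185 -0.2779] -15.919690626766947 res [ 0.0006 -0.0001 -0.0002  0.0004 -0.0005  0.0004  0.     -0.0007]
side px of corners [array([338.3, 150.9]), array([356.8, 136.7]), array([410.7, 166. ]), array([392.6, 182. ])]
sink [array([0.59  , 0.2298]), array([0.6002, 0.2389]), array([0.6013, 0.2194]), array([0.5802, 0.2155]), array([0.5789, 0.2357])]
speaker [ 0.4978 -0.2093]
empty spk->
```

The side-view projections agree to about 1.5 px. I'm moving toward the tray.

Units first: shifts go in shares of 0.3 m and turns go in shares of 360 degrees. So 0.175 m / 0.3 = 0.5833, -0.168 m / 0.3 = -0.56.

```bash
echo '{"rows":[[0, 0, 0, 0.5833, -0.56, 0, 0.085], [0, 0, 0, 0.5833, -0.56, 0, 0.085], [0, 0, 0, 0.5833, -0.56, 0, 0.085], [0, 0, 0, 0.5833, -0.56, 0, 0.085], [0, 0, 0, 0.5833, -0.56, 0, 0.085]]}' > rows.txt && python3 nudge.py rows.txt 40
echo '{"rows":[[0, 0, 0, 0.5833, -0.56, 0, 0.06], [0, 0, 0, 0.5833, -0.56, 0, 0.06], [0, 0, 0, 0.5833, -0.56, 0, 0.06], [0, 0, 0, 0.5833, -0.56, 0, 0.06], [0, 0, 0, 0.5833, -0.56, 0, 0.06]]}' > rows.txt && python3 nudge.py rows.txt
echo '{"rows":[[0, 0, 0, 0.5833, -0.56, 0, 0.06], [0, 0, 0, 0.5833, -0.56, 0, 0.06], [0, 0, 0, 0.5833, -0.56, 0, 0.06], [0, 0, 0, 0.5833, -0.56, 0, 0.06], [0, 0, 0, 0.5833, -0.56, 0, 0.06]]}' > rows.txt && python3 nudge.py rows.txt
python3 -c "
from h import *; print(rel([.590,.2288,.1]), manip.state()['q'].round(2))"
```

```text
t: 0.6
eef_pos: [0.339, -0.3507, 0.2312]
eef_rot: [-0.0, 0.98, 0.198, 0.0]
ft_force: [1.0, -0.1, 0.3]
finger_gap: 0.0851
gripper_force: 0.0
t: 1.1
eef_pos: [0.4351, -0.1282, 0.2313]
eef_rot: [-0.0, 0.98, 0.198, 0.0]
ft_force: [1.0, -0.8, 0.1]
finger_gap: 0.0599
gripper_force: 0.0
t: 1.6
eef_pos: [0.5313, 0.0946, 0.2311]
eef_rot: [-0.0, 0.98, 0.198, -0.0]
ft_force: [0.6, -0.6, 0.3]
finger_gap: 0.0601
gripper_force: 0.0
tool y yaw -67.14726223576137 pos [0.5313 0.0946 0.2311]
[ 0.1063 -0.1008  0.1311] [ 0.11  0.4  -0.48  1.72  0.2   1.07 -1.61]
```

In the tool's units: 0.13 m / 0.3 = 0.4333, 0.106 m / 0.3 = 0.3533, 0.215 rad / 6.2832 = 0.0342.

```bash
echo '{"rows":[[0, 0, 0.0159, 0.3533, -0.3367, 0.4333, 0.05], [0, 0, 0.0342, 0.3533, -0.3367, 0.4333, 0.05], [0, 0, 0.0342, 0.3533, -0.3367, 0.4333, 0.05], [0, 0, 0.0342, 0.3533, -0.3367, 0.4333, 0.05], [0, 0, 0.0342, 0.3533, -0.3367, 0.4333, 0.05]]}' > rows.txt && python3 nudge.py rows.txt
echo '{"rows":[[0, 0, 0, 0, 0, 0, 0.042], [0, 0, 0, 0, 0, 0, 0.042]]}' > rows.txt && python3 nudge.py rows.txt
python3 - <<'E'
from h import *; import cv2
print(rel([.590,.2288,.015]), manip.state()['q'].round(2))
n=[cv2.resize(imaging.capture("side")[300:420,180:340,::-1],None,fx=5,fy=5,interpolation=cv2.INTER_CUBIC)][0]
cv2.imwrite("pics/a1.png",n)
E
```

```text
t: 2.1
eef_pos: [0.587, 0.2309, 0.0959]
eef_rot: [-0.001, 0.996, 0.094, -0.004]
ft_force: [-0.5, 0.0, -0.7]
finger_gap: 0.0503
gripper_force: 0.0
t: 2.3
eef_pos: [0.5897, 0.2247, 0.1019]
eef_rot: [0.0, 0.996, 0.091, 0.0]
ft_force: [0.6, -0.0, -0.1]
finger_gap: 0.0419
gripper_force: 0.0
tool y yaw -79.59513134941348 pos [0.5897 0.2247 0.1019]
[ 0.001  -0.004   0.0869] [-0.18  0.65 -0.37  1.65  0.29  0.9  -2.05]
```

View pics/a1.png

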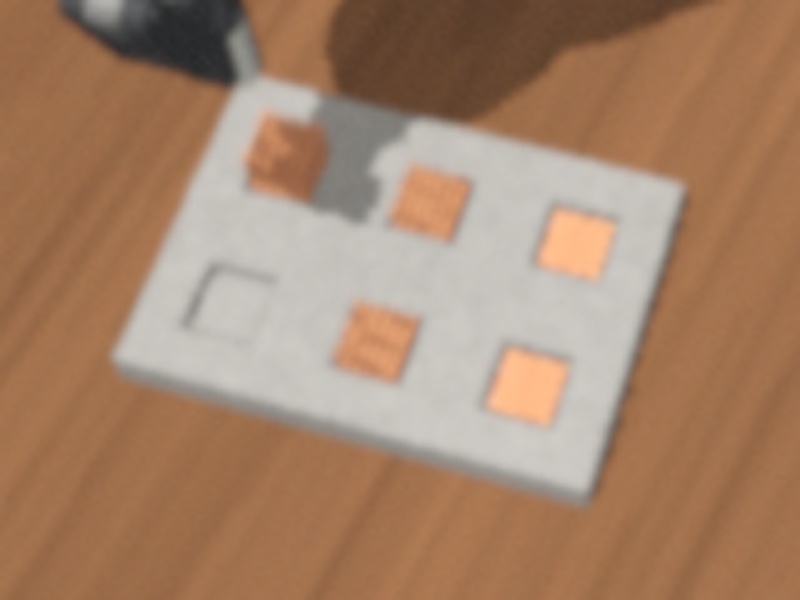

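The tray shows in the side view with corners about 2 px lower than predicted, so I split the difference between the cameras. The sink is still in its pocket at crop (287,155). I descend in two stages and then close.

In the tool's units: 0.0865 m / 0.3 = 0.2883, -0.0056 m / 0.3 = -0.0187.

```bash
echo '{"rows":[[0, 0, 0, 0.002, -0.0187, 0.1, 0.042], [0, 0, 0, 0.002, -0.0187, 0.2, 0.042], [0, 0, 0, 0.002, -0.0187, 0.2333, 0.042], [0, 0, 0, 0.002, -0.0187, 0.2667, 0.042], [0, 0, 0, 0.002, -0.0187, 0.2883, 0.042]]}' > rows.txt && python3 nudge.py rows.txt
echo '{"rows":[[0, 0, 0, 0, 0, 0, 0.03], [0, 0, 0, 0, 0, 0, 0.02], [0, 0, 0, 0, 0, 0, 0.01], [0, 0, 0, 0, 0, 0, 0.01], [0, 0, 0, 0, 0, 0, 0.01]]}' > rows.txt && python3 nudge.py rows.txt 35
```

```text
t: 2.85
eef_pos: [0.5897, 0.2311, 0.0154]
eef_rot: [-0.0, 0.996, 0.091, 0.001]
ft_force: [-0.6, -0.2, 0.2]
finger_gap: 0.0423
gripper_force: 0.0
t: 3.35
eef_pos: [0.5896, 0.2319, 0.0158]
eef_rot: [-0.0, 0.996, 0.091, 0.001]
ft_force: [0.5, -0.1, 7.2]
finger_gap: 0.0193
gripper_force: 35.4
```

In the tool's units: -0.1 m / 0.3 = -0.3333, -0.06 m / 0.3 = -0.2.

```bash
echo '{"rows":[[0, 0, 0, 0, 0, -0.0167, 0.01], [0, 0, 0, 0, 0, -0.05, 0.01], [0, 0, 0, 0, 0, -0.1167, 0.01], [0, 0, 0, 0, 0, -0.2, 0.01], [0, 0, 0, 0, 0, -0.3333, 0.01]]}' > rows.txt && python3 nudge.py rows.txt
echo '{"rows":[[0, 0, 0, 0, 0, -0.0333, 0.01], [0, 0, 0, 0, 0, -0.0333, 0.01]]}' > rows.txt && python3 nudge.py rows.txt
python3 - <<'E'
from h import *; import cv2
cj=np.array([.5312,-.2185]);a=-.2779;p=cj+.012*np.array([np.cos(a),np.sin(a)])
print(p,rel([*p,.126]), manip.state()['q'].round(2))
i=imaging.capture("side")[:,:,::-1]
cv2.imwrite("pics/a2.png",cv2.resize(i[220:380,150:350],None,fx=3.5,fy=3.5,interpolation=cv2.INTER_CUBIC))
E
```

```text
t: 3.85
eef_pos: [0.5877, 0.231, 0.1145]
eef_rot: [0.001, 0.996, 0.091, -0.002]
ft_force: [1.4, -1.4, -1.1]
finger_gap: 0.0195
gripper_force: 34.7
t: 4.05
eef_pos: [0.5901, 0.2322, 0.1274]
eef_rot: [-0.001, 0.996, 0.091, 0.002]
ft_force: [0.2, 0.5, -1.4]
finger_gap: 0.0191
gripper_force: 34.7
tool y yaw -79.53460177347934 pos [0.5901 0.2322 0.1274]
[ 0.5427396  -0.22179204] [-0.1291  0.4378  0.0005] [-0.18  0.63 -0.39  1.62  0.28  0.95 -2.05]
```

View pics/a2.png

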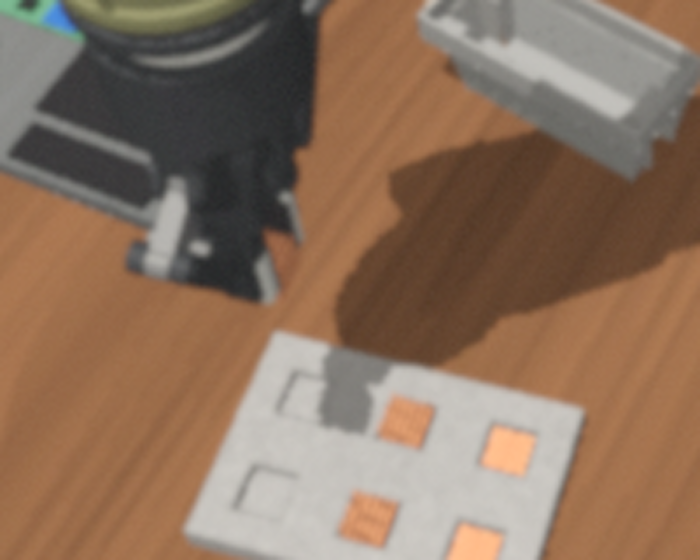

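The sink is held, its pocket is empty at crop (305,395), and the other parts are still in place. I'm carrying it to the job bin.

In the tool's units: 0.22 m / 0.3 = 0.7333, -0.065 m / 0.3 = -0.2167.

```bash
echo '{"rows":[[0, 0, 0, -0.2167, 0.7333, 0, 0.01], [0, 0, 0, -0.2167, 0.7333, 0, 0.01], [0, 0, 0, -0.2167, 0.7333, 0, 0.01], [0, 0, 0, -0.2167, 0.7333, 0, 0.01], [0, 0, 0, -0.2167, 0.7333, 0, 0.01]]}' > rows.txt && python3 nudge.py rows.txt
echo '{"rows":[[0, 0, 0, -0.2133, 0.7267, 0, 0.01], [0, 0, 0, -0.2133, 0.7267, 0, 0.01], [0, 0, 0, -0.2133, 0.7267, 0, 0.01], [0, 0, 0, -0.2133, 0.7267, 0, 0.01], [0, 0, 0, -0.2133, 0.7267, 0, 0.01]]}' > rows.txt && python3 nudge.py rows.txt
echo '{"rows":[[0, 0, -0.0239, 0, 0, 0, 0.01], [0, 0, -0.0477, 0, 0, 0, 0.01], [0, 0, -0.0716, 0, 0, 0, 0.01], [0, 0, -0.0955, 0, 0, 0, 0.01], [0, 0, -0.0955, 0, 0, 0, 0.01]]}' > rows.txt && python3 nudge.py rows.txt
echo '{"rows":[[0, 0, -0.0239, 0, 0, 0, 0.01], [0, 0, -0.0477, 0, 0, 0, 0.01], [0, 0, -0.0716, 0, 0, 0, 0.01], [0, 0, -0.0812, 0, 0, 0, 0.01], [0, 0, -0.0812, 0, 0, 0, 0.01]]}' > rows.txt && python3 nudge.py rows.txt
python3 - <<'E'
from h import *; import cv2
print(rel([.5424,-.2212,.012]), manip.state()['q'].round(2),manip.state()['finger_gap'])
i=imaging.capture("side")[:,:,::-1]
cv2.imwrite("pics/a3.png",cv2.resize(i[80:210,310:440],None,fx=4.5,fy=4.5,interpolation=cv2.INTER_CUBIC))
E
```

```text
t: 4.6
eef_pos: [0.5631, -0.0018, 0.1229]
eef_rot: [0.001, 0.996, 0.089, -0.002]
ft_force: [0.7, -0.5, -0.5]
finger_gap: 0.0193
gripper_force: 34.7
t: 5.1
eef_pos: [0.5391, -0.2279, 0.1228]
eef_rot: [0.0, 0.996, 0.089, -0.002]
ft_force: [-0.2, -0.1, 0.3]
finger_gap: 0.0191
gripper_force: 34.7
t: 5.6
eef_pos: [0.5407, -0.2225, 0.123]
eef_rot: [-0.001, 0.924, 0.382, -0.001]
ft_force: [-0.1, 0.5, -0.5]
finger_gap: 0.0192
gripper_force: 34.7
t: 6.1
eef_pos: [0.5411, -0.2224, 0.1237]
eef_rot: [-0.001, 0.799, 0.601, -0.0]
ft_force: [-0.7, -0.5, -0.3]
finger_gap: 0.0189
gripper_force: 34.7
tool y yaw -16.110554026098914 pos [ 0.5411 -0.2224  0.1237]
[0.0014 0.0011 0.1117] [ 0.79  0.63 -0.71  1.75  0.49  0.95 -0.41] 0.018874097102428055
```

View pics/a3.png

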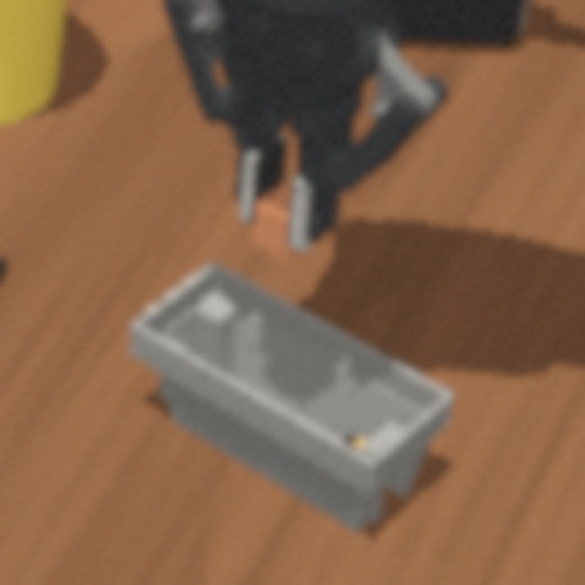

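The bin corners are at crop (131,325), (213,265), (452,396) and (373,468), again about 1.7 px below the prediction, and I've already allowed for that. The sink hangs level above the open floor, so I lower it.

In the tool's units: 0.109 m / 0.3 = 0.3633, 0.1 m / 0.3 = 0.3333.

```bash
echo '{"rows":[[0, 0, 0, 0.0047, 0.0037, 0.1, 0.01], [0, 0, 0, 0.0047, 0.0037, 0.2, 0.01], [0, 0, 0, 0.0047, 0.0037, 0.2833, 0.01], [0, 0, 0, 0.0047, 0.0037, 0.3333, 0.01], [0, 0, 0, 0.0047, 0.0037, 0.3633, 0.01]]}' > rows.txt && python3 nudge.py rows.txt
echo '{"rows":[[0, 0, 0, 0, 0, 0.005, 0.01], [0, 0, 0, 0, 0, 0.005, 0.01]]}' > rows.txt && python3 nudge.py rows.txt
echo '{"rows":[[0, 0, 0, 0, 0, 0.0033, 0.01], [0, 0, 0, 0, 0, 0.0033, 0.01]]}' > rows.txt && python3 nudge.py rows.txt
```

```text
t: 6.65
eef_pos: [0.5427, -0.2212, 0.0144]
eef_rot: [-0.001, 0.799, 0.602, -0.001]
ft_force: [-0.4, -0.2, -0.0]
finger_gap: 0.0197
gripper_force: 34.7
t: 6.85
eef_pos: [0.5437, -0.2214, 0.0148]
eef_rot: [0.0, 0.798, 0.602, 0.0]
ft_force: [0.2, 0.2, 0.2]
finger_gap: 0.0189
gripper_force: 34.7
t: 7.05
eef_pos: [0.5437, -0.2217, 0.0141]
eef_rot: [0.001, 0.798, 0.602, 0.0]
ft_force: [0.1, 0.3, -0.4]
finger_gap: 0.0191
gripper_force: 34.7
```

In the tool's units: 0.001 m / 0.3 = 0.0033.

```bash
for i in 1; do echo '{"rows":[[0, 0, 0, 0, 0, 0.0033, 0.01], [0, 0, 0, 0, 0, 0.0033, 0.01]]}' > rows.txt && python3 nudge.py rows.txt; echo '{"rows":[[0, 0, 0, 0, 0, 0.0033, 0.01], [0, 0, 0, 0, 0, 0.0033, 0.01]]}' > rows.txt && python3 nudge.py rows.txt;  echo '{"rows":[[0, 0, 0, 0, 0, 0.0017, 0.01], [0, 0, 0, 0, 0, 0.0017, 0.01]]}' > rows.txt && python3 nudge.py rows.txt; done
```

```text
t: 7.25
eef_pos: [0.5433, -0.2216, 0.0125]
eef_rot: [0.0, 0.798, 0.602, 0.0]
ft_force: [-0.6, 0.4, -0.9]
finger_gap: 0.0194
gripper_force: 34.7
t: 7.45
eef_pos: [0.5432, -0.2215, 0.0112]
eef_rot: [-0.0, 0.798, 0.602, -0.0]
ft_force: [0.8, -0.6, -0.6]
finger_gap: 0.0191
gripper_force: 34.7
t: 7.65
eef_pos: [0.5432, -0.2215, 0.0107]
eef_rot: [-0.0, 0.798, 0.602, 0.0]
ft_force: [-0.2, -0.5, -1.3]
finger_gap: 0.0194
gripper_force: 34.7
```

In the tool's units: 0.0005 m / 0.3 = 0.0017.

```bash
echo '{"rows":[[0, 0, 0, 0, 0, 0.0017, 0.01], [0, 0, 0, 0, 0, 0.0017, 0.01]]}' > rows.txt && python3 nudge.py rows.txt; echo '{"rows":[[0, 0, 0, 0, 0, 0.0017, 0.01], [0, 0, 0, 0, 0, 0.0017, 0.01]]}' > rows.txt && python3 nudge.py rows.txt;  echo '{"rows":[[0, 0, 0, 0, 0, 0.0017, 0.01], [0, 0, 0, 0, 0, 0.0017, 0.01]]}' > rows.txt && python3 nudge.py rows.txt
```

```text
t: 7.85
eef_pos: [0.5433, -0.2215, 0.0104]
eef_rot: [0.0, 0.798, 0.602, 0.0]
ft_force: [-0.3, 0.3, 2.0]
finger_gap: 0.0192
gripper_force: 34.9
t: 8.05
eef_pos: [0.5433, -0.2215, 0.0103]
eef_rot: [0.0, 0.798, 0.602, -0.0]
ft_force: [-2.3, 0.5, 6.6]
finger_gap: 0.0191
gripper_force: 35.6
t: 8.25
eef_pos: [0.5433, -0.2215, 0.0103]
eef_rot: [0.0, 0.798, 0.602, -0.0]
ft_force: [-2.7, 0.2, 10.7]
finger_gap: 0.0191
gripper_force: 36.1
```

In the tool's units: -0.001 m / 0.3 = -0.0033.

```bash
echo '{"rows":[[0, 0, 0, 0, 0, -0.0033, 0.02], [0, 0, 0, 0, 0, -0.0033, 0.026], [0, 0, 0, 0, 0, -0.0033, 0.032], [0, 0, 0, 0, 0, -0.0033, 0.032], [0, 0, 0, 0, 0, -0.0033, 0.032]]}' > rows.txt && python3 nudge.py rows.txt
echo '{"rows":[[0, 0, 0, 0, 0, -0.0333, 0.032], [0, 0, 0, 0, 0, -0.1, 0.032], [0, 0, 0, 0, 0, -0.2333, 0.032], [0, 0, 0, 0, 0, -0.4, 0.032], [0, 0, 0, 0, 0, -0.4667, 0.032]]}' > rows.txt && python3 nudge.py rows.txt
echo '{"rows":[[0, 0, 0.0239, 0, 0, 0, 0.085], [0, 0, 0.0477, 0, 0, 0, 0.085], [0, 0, 0.0716, 0, 0, 0, 0.085], [0, 0, 0.0955, 0, 0, 0, 0.085], [0, 0, 0.1178, 0, 0, 0, 0.085]]}' > rows.txt && python3 nudge.py rows.txt
echo '{"rows":[[0, 0, 0.0239, 0, 0, 0, 0.085], [0, 0, 0.0477, 0, 0, 0, 0.085], [0, 0, 0.0716, 0, 0, 0, 0.085], [0, 0, 0.0955, 0, 0, 0, 0.085], [0, 0, 0.1114, 0, 0, 0, 0.085]]}' > rows.txt && python3 nudge.py rows.txt
python3 - <<'E'
from h import *; import cv2
print(rel([.5656,.0117,.13]), manip.state()['q'].round(2))
E
```

```text
t: 8.75
eef_pos: [0.5432, -0.2215, 0.0101]
eef_rot: [-0.0, 0.798, 0.602, -0.0]
ft_force: [0.5, -0.7, 0.2]
finger_gap: 0.0317
gripper_force: 0.0
t: 9.25
eef_pos: [0.5451, -0.2211, 0.1554]
eef_rot: [0.002, 0.798, 0.603, 0.002]
ft_force: [0.3, 0.4, 0.0]
finger_gap: 0.0322
gripper_force: 0.0
t: 9.75
eef_pos: [0.5433, -0.2212, 0.1511]
eef_rot: [0.0, 0.963, 0.27, 0.0]
ft_force: [0.5, -0.2, 0.1]
finger_gap: 0.0847
gripper_force: 0.0
t: 10.25
eef_pos: [0.5434, -0.2211, 0.1511]
eef_rot: [-0.0, 0.997, -0.076, 0.0]
ft_force: [-0.1, -0.0, 0.7]
finger_gap: 0.0849
gripper_force: 0.0
tool y yaw -98.73379971406902 pos [ 0.5434 -0.2211  0.1511]
[-0.0134 -0.2334  0.0212] [ 0.56  0.53 -0.33  1.72  0.21  0.93 -1.58]
```

In the tool's units: -0.2334 m / 0.3 = -0.778, 0.021 m / 0.3 = 0.07.

```bash
echo '{"rows":[[0, 0, 0, -0.0447, -0.778, 0.07, 0.085], [0, 0, 0, -0.0447, -0.778, 0.07, 0.085], [0, 0, 0, -0.0447, -0.778, 0.07, 0.085], [0, 0, 0, -0.0447, -0.778, 0.07, 0.085], [0, 0, 0, -0.0447, -0.778, 0.07, 0.085]]}' > rows.txt && python3 nudge.py rows.txt
echo '{"rows":[[0, 0, 0, 0, 0, 0, 0.085], [0, 0, 0, 0, 0, 0, 0.085]]}' > rows.txt && python3 nudge.py rows.txt
python3 - <<'E'
from h import *; import cv2
print(rel([.5656,.0117,.023]))
i=imaging.capture("top")[:,:,::-1];s=imaging.capture("side")[:,:,::-1]
r=lambda im,x,y,w,h,k:cv2.resize(im[y:y+h,x:x+w],None,fx=k,fy=k,interpolation=cv2.INTER_CUBIC)
cv2.imwrite("pics/a4.png",np.hstack([r(i,416,204,60,100,5),r(s,310,120,120,100,4)[:500]] if 0 else [r(i,416,204,60,96,5),r(s,260,150,100,120,4)]))
E
```

```text
t: 10.75
eef_pos: [0.5641, 0.016, 0.13]
eef_rot: [-0.001, 0.997, -0.072, 0.0]
ft_force: [0.0, 0.4, -0.0]
finger_gap: 0.0851
gripper_force: 0.0
t: 10.95
eef_pos: [0.5642, 0.0125, 0.1298]
eef_rot: [-0.0, 0.997, -0.072, 0.0]
ft_force: [0.6, -0.6, -0.7]
finger_gap: 0.0851
gripper_force: 0.0
tool y yaw -98.28484236018969 pos [0.5642 0.0125 0.1298]
[0.0015 0.0006 0.1068]
```

View pics/a4.png

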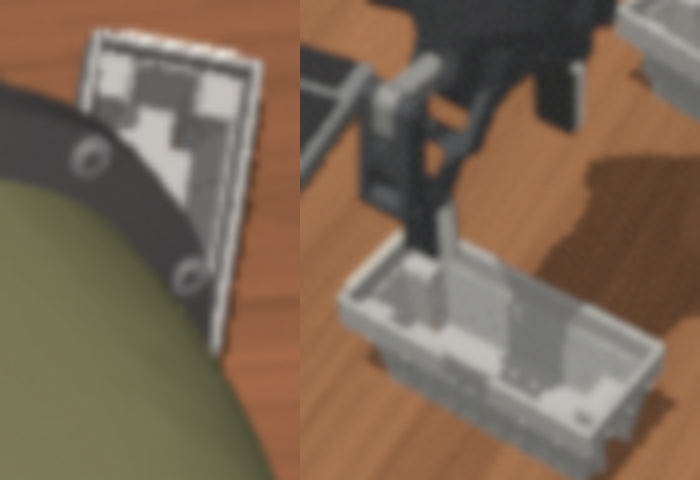

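The job bin hasn't moved: its label-end corners are at top-image (435,210) and (468,216). The arm hides the rest of it. The empty bin sits where predicted, with the fingers above its sides, so I descend and grip.

In the tool's units: 0.1068 m / 0.3 = 0.356, 0.098 m / 0.3 = 0.3267, 0.005 rad / 6.2832 = 0.0008.

```bash
echo '{"rows":[[0, 0, 0.0008, 0.005, 0.002, 0.1, 0.085], [0, 0, 0.0008, 0.005, 0.002, 0.2, 0.085], [0, 0, 0.0008, 0.005, 0.002, 0.2667, 0.085], [0, 0, 0.0008, 0.005, 0.002, 0.3267, 0.085], [0, 0, 0.0008, 0.005, 0.002, 0.356, 0.085]]}' > rows.txt && python3 nudge.py rows.txt
echo '{"rows":[[0, 0, 0, 0, 0, 0, 0.08], [0, 0, 0, 0, 0, 0, 0.07], [0, 0, 0, 0, 0, 0, 0.064], [0, 0, 0, 0, 0, 0, 0.055], [0, 0, 0, 0, 0, 0, 0.055]]}' > rows.txt && python3 nudge.py rows.txt 30
echo '{"rows":[[0, 0, 0, 0, 0, 0, 0.055], [0, 0, 0, 0, 0, 0, 0.055], [0, 0, 0, 0, 0, 0, 0.055]]}' > rows.txt && python3 nudge.py rows.txt 
echo '{"rows":[[0, 0, 0, 0, 0, -0.0167, 0.055], [0, 0, 0, 0, 0, -0.05, 0.055], [0, 0, 0, 0, 0, -0.1333, 0.055], [0, 0, 0, 0, 0, -0.2667, 0.055], [0, 0, 0, 0, 0, -0.4, 0.055]]}' > rows.txt && python3 nudge.py rows.txt
echo '{"rows":[[0, 0, 0, 0, 0, 0, 0.055], [0, 0, 0, 0, 0, 0, 0.055]]}' > rows.txt && python3 nudge.py rows.txt 
python3 - <<'E'
from h import *; import cv2
print(rel([.5307,-.2175,.14]))
i=imaging.capture("side")[:,:,::-1]
cv2.imwrite("pics/a5.png",cv2.resize(i[70:270,240:440],None,fx=3,fy=3,interpolation=cv2.INTER_CUBIC))
E
```

```text
t: 11.55
eef_pos: [0.5649, 0.0084, 0.0212]
eef_rot: [0.0, 0.997, -0.077, -0.001]
ft_force: [-0.9, -0.1, 0.3]
finger_gap: 0.0851
gripper_force: 0.0
t: 12.05
eef_pos: [0.5664, 0.0104, 0.0237]
eef_rot: [0.0, 0.997, -0.076, 0.001]
ft_force: [-0.6, 0.0, 7.0]
finger_gap: 0.0617
gripper_force: 32.3
t: 12.35
eef_pos: [0.5664, 0.0104, 0.0237]
eef_rot: [0.0, 0.997, -0.076, 0.001]
ft_force: [-1.1, -0.7, 7.1]
finger_gap: 0.0619
gripper_force: 32.3
t: 12.85
eef_pos: [0.565, 0.0107, 0.1441]
eef_rot: [-0.0, 0.997, -0.076, -0.001]
ft_force: [0.3, -0.2, -0.3]
finger_gap: 0.0618
gripper_force: 33.2
t: 13.05
eef_pos: [0.5661, 0.0105, 0.144]
eef_rot: [-0.0, 0.997, -0.076, 0.001]
ft_force: [-0.1, 0.3, -1.9]
finger_gap: 0.0615
gripper_force: 33.3
tool y yaw -98.72863290510453 pos [0.5661 0.0105 0.144 ]
[-0.0004  0.2307  0.0039]
```

View pics/a5.png

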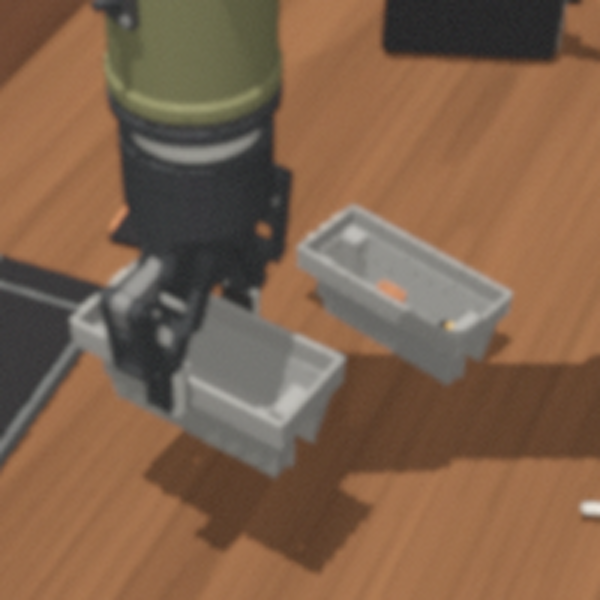

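The empty bin is held level, and the sink stands in the job bin at crop (393,292). Now the half turn.

In the tool's units: -0.01 m / 0.3 = -0.0333, -0.75 rad / 6.2832 = -0.1194.

```bash
echo '{"rows":[[0, 0, -0.0239, 0, 0, -0.0333, 0.055], [0, 0, -0.0477, 0, 0, -0.0333, 0.055], [0, 0, -0.0716, 0, 0, -0.0333, 0.055], [0, 0, -0.0955, 0, 0, -0.0333, 0.055], [0, 0, -0.1194, 0, 0, -0.0333, 0.055]]}' > rows.txt && python3 nudge.py rows.txt
echo '{"rows":[[0, 0, -0.0239, 0, 0, 0, 0.055], [0, 0, -0.0477, 0, 0, 0, 0.055], [0, 0, -0.0716, 0, 0, 0, 0.055], [0, 0, -0.0955, 0, 0, 0, 0.055], [0, 0, -0.1194, 0, 0, 0, 0.055]]}' > rows.txt && python3 nudge.py rows.txt
echo '{"rows":[[0, 0, -0.0239, 0, 0, 0, 0.055], [0, 0, -0.0477, 0, 0, 0, 0.055], [0, 0, -0.0716, 0, 0, 0, 0.055], [0, 0, -0.0955, 0, 0, 0, 0.055], [0, 0, -0.1194, 0, 0, 0, 0.055]]}' > rows.txt && python3 nudge.py rows.txt
echo '{"rows":[[0, 0, -0.0239, 0, 0, 0, 0.055], [0, 0, -0.0477, 0, 0, 0, 0.055], [0, 0, -0.0716, 0, 0, 0, 0.055], [0, 0, -0.0955, 0, 0, 0, 0.055], [0, 0, -0.1194, 0, 0, 0, 0.055]]}' > rows.txt && python3 nudge.py rows.txt
echo '{"rows":[[0, 0, 0, 0, 0, 0, 0.055], [0, 0, 0, 0, 0, 0, 0.055]]}' > rows.txt && python3 nudge.py rows.txt 
python3 - <<'E'
from h import *
print(rel([.5312,-.2185,.15]),manip.state()['q'].round(2))
E
```

```text
t: 13.6
eef_pos: [0.5646, 0.0104, 0.151]
eef_rot: [-0.001, 0.955, 0.298, -0.001]
ft_force: [-0.8, 0.2, -0.5]
finger_gap: 0.0618
gripper_force: 33.2
t: 14.1
eef_pos: [0.5646, 0.0104, 0.151]
eef_rot: [-0.001, 0.779, 0.627, -0.001]
ft_force: [0.8, 0.1, -1.1]
finger_gap: 0.0616
gripper_force: 33.2
t: 14.6
eef_pos: [0.5647, 0.0103, 0.151]
eef_rot: [-0.001, 0.496, 0.869, -0.001]
ft_force: [-0.5, 0.3, -0.5]
finger_gap: 0.0616
gripper_force: 33.2
t: 15.1
eef_pos: [0.5647, 0.0103, 0.151]
eef_rot: [-0.001, 0.143, 0.99, -0.0]
ft_force: [0.2, 0.7, -1.2]
finger_gap: 0.061
gripper_force: 33.2
t: 15.3
eef_pos: [0.5651, 0.0105, 0.1514]
eef_rot: [-0.001, 0.148, 0.989, 0.0]
ft_force: [0.0, 0.4, -0.7]
finger_gap: 0.0618
gripper_force: 33.2
tool y yaw 72.93591995907639 pos [0.5651 0.0105 0.1514]
[-0.0348 -0.2288  0.0013] [ 0.61  0.73 -1.17  1.77  0.73  1.16  0.49]
```

In the tool's units: -0.229 m / 0.3 = -0.7633, -0.035 m / 0.3 = -0.1167, -0.02 rad / 6.2832 = -0.0032.

```bash
echo '{"rows":[[0, 0, -0.0032, -0.1167, -0.7633, 0, 0.055], [0, 0, -0.0032, -0.1167, -0.7633, 0, 0.055], [0, 0, -0.0032, -0.1167, -0.7633, 0, 0.055], [0, 0, -0.0032, -0.1167, -0.7633, 0, 0.055], [0, 0, -0.0032, -0.1167, -0.7633, 0, 0.055]]}' > rows.txt && python3 nudge.py rows.txt
echo '{"rows":[[0, 0, 0, 0, 0, 0, 0.055], [0, 0, 0, 0, 0, 0, 0.055]]}' > rows.txt && python3 nudge.py rows.txt 
python3 - <<'E'
from h import *; import cv2
print(rel([.5312,-.2185,.09]),manip.state()['q'].round(2))
E
```

```text
t: 15.8
eef_pos: [0.5314, -0.2233, 0.1516]
eef_rot: [-0.001, 0.141, 0.99, -0.001]
ft_force: [-0.0, -0.7, -1.1]
finger_gap: 0.0614
gripper_force: 33.3
t: 16.0
eef_pos: [0.5324, -0.2193, 0.1521]
eef_rot: [-0.0, 0.139, 0.99, 0.0]
ft_force: [0.1, 0.6, -1.3]
finger_gap: 0.0613
gripper_force: 33.3
tool y yaw 74.04101849510805 pos [ 0.5324 -0.2193  0.1521]
[0.0013 0.0004 0.0621] [ 1.02  0.77 -1.21  1.74  0.77  1.2   0.89]
```

In the tool's units: 0.066 m / 0.3 = 0.22, 0.04 m / 0.3 = 0.1333.

```bash
echo '{"rows":[[0, 0, 0, 0.0043, 0.0013, 0.0667, 0.055], [0, 0, 0, 0.0043, 0.0013, 0.1333, 0.055], [0, 0, 0, 0.0043, 0.0013, 0.1833, 0.055], [0, 0, 0, 0.0043, 0.0013, 0.2067, 0.055], [0, 0, 0, 0.0043, 0.0013, 0.22, 0.055]]}' > rows.txt && python3 nudge.py rows.txt
echo '{"rows":[[0, 0, 0, 0, 0, 0.01, 0.055], [0, 0, 0, 0, 0, 0.02, 0.055], [0, 0, 0, 0, 0, 0.03, 0.055], [0, 0, 0, 0, 0, 0.0367, 0.055], [0, 0, 0, 0, 0, 0.0433, 0.055]]}' > rows.txt && python3 nudge.py rows.txt
echo '{"rows":[[0, 0, 0, 0, 0, 0.0067, 0.055], [0, 0, 0, 0, 0, 0.0133, 0.055], [0, 0, 0, 0, 0, 0.02, 0.055], [0, 0, 0, 0, 0, 0.02, 0.055]]}' > rows.txt && python3 nudge.py rows.txt
python3 -c "
from h import *; print(rel([.5312,-.2185,.0637]))"
```

```text
t: 16.5
eef_pos: [0.5318, -0.2171, 0.0861]
eef_rot: [-0.0, 0.136, 0.991, 0.0]
ft_force: [0.1, 0.1, -1.3]
finger_gap: 0.0612
gripper_force: 33.4
t: 17.0
eef_pos: [0.5317, -0.2181, 0.0735]
eef_rot: [0.0, 0.137, 0.991, -0.0]
ft_force: [0.0, -0.1, -0.2]
finger_gap: 0.0616
gripper_force: 33.4
t: 17.4
eef_pos: [0.5315, -0.2181, 0.0672]
eef_rot: [-0.0, 0.136, 0.991, 0.0]
ft_force: [-0.4, 0.0, -0.4]
finger_gap: 0.0613
gripper_force: 33.4
tool y yaw 74.31128795891227 pos [ 0.5315 -0.2181  0.0672]
[ 0.0002 -0.0005  0.0035]
```

Underside is now inside the rim with no contact force; creeping down onto the ledges.

In the tool's units: 0.0025 m / 0.3 = 0.0083, 0.002 m / 0.3 = 0.0067.

```bash
echo '{"rows":[[0, 0, 0, 0, 0, 0.0033, 0.055], [0, 0, 0, 0, 0, 0.0067, 0.055], [0, 0, 0, 0, 0, 0.0083, 0.055], [0, 0, 0, 0, 0, 0.0083, 0.055]]}' > rows.txt && python3 nudge.py rows.txt
echo '{"rows":[[0, 0, 0, 0, 0, 0.0023, 0.055], [0, 0, 0, 0, 0, 0.0023, 0.055]]}' > rows.txt && python3 nudge.py rows.txt
echo '{"rows":[[0, 0, 0, 0, 0, 0.0023, 0.055], [0, 0, 0, 0, 0, 0.0023, 0.055]]}' > rows.txt && python3 nudge.py rows.txt
```

```text
t: 17.8
eef_pos: [0.5316, -0.2181, 0.0649]
eef_rot: [-0.0, 0.136, 0.991, 0.0]
ft_force: [-0.6, -0.1, -1.8]
finger_gap: 0.0615
gripper_force: 33.4
t: 18.0
eef_pos: [0.5316, -0.218, 0.0642]
eef_rot: [-0.0, 0.136, 0.991, 0.0]
ft_force: [0.1, 0.9, -1.1]
finger_gap: 0.0615
gripper_force: 33.4
t: 18.2
eef_pos: [0.5318, -0.2181, 0.0638]
eef_rot: [0.0, 0.136, 0.991, -0.0]
ft_force: [-1.3, 1.1, 1.5]
finger_gap: 0.0618
gripper_force: 33.7
```

In the tool's units: 0.0005 m / 0.3 = 0.0017.

```bash
echo '{"rows":[[0, 0, 0, 0, 0, 0.0017, 0.055], [0, 0, 0, 0, 0, 0.0017, 0.055]]}' > rows.txt && python3 nudge.py rows.txt
echo '{"rows":[[0, 0, 0, 0, 0, 0, 0.066], [0, 0, 0, 0, 0, 0, 0.072], [0, 0, 0, 0, 0, 0, 0.085], [0, 0, 0, 0, 0, 0, 0.085], [0, 0, 0, 0, 0, 0, 0.085]]}' > rows.txt && python3 nudge.py rows.txt
echo '{"rows":[[0, 0, 0, 0, 0, -0.0333, 0.085], [0, 0, 0, 0, 0, -0.1, 0.085], [0, 0, 0, 0, 0, -0.2333, 0.085], [0, 0, 0, 0, 0, -0.4, 0.085], [0, 0, 0, 0, 0, -0.5333, 0.085]]}' > rows.txt && python3 nudge.py rows.txt
echo '{"rows":[[0, 0, 0, 0, -0.1667, 0, 0.085], [0, 0, 0, 0, -0.3333, 0, 0.085], [0, 0, 0, 0, -0.5, 0, 0.085], [0, 0, 0, 0, -0.6667, 0, 0.085], [0, 0, 0, 0, -0.8, 0, 0.085]]}' > rows.txt && python3 nudge.py rows.txt
python3 - <<'E'
from h import *; import cv2
i=imaging.capture("side")[:,:,::-1];t=imaging.capture("top")[:,:,::-1]
r=lambda im,x,y,w,h,k:cv2.resize(im[y:y+h,x:x+w],None,fx=k,fy=k,interpolation=cv2.INTER_CUBIC)
cv2.imwrite("pics/a6.png",np.hstack([r(i,310,80,120,150,4),r(t,406,190,75,150,4)]))
E
```

```text
t: 18.4
eef_pos: [0.5318, -0.218, 0.0637]
eef_rot: [0.0, 0.136, 0.991, -0.0]
ft_force: [-2.5, -0.2, 6.7]
finger_gap: 0.0614
gripper_force: 34.3
t: 18.9
eef_pos: [0.5316, -0.218, 0.063]
eef_rot: [-0.0, 0.136, 0.991, 0.0]
ft_force: [0.4, 0.4, 0.2]
finger_gap: 0.0848
gripper_force: 0.0
t: 19.4
eef_pos: [0.5319, -0.2173, 0.2263]
eef_rot: [0.001, 0.136, 0.991, 0.0]
ft_force: [-0.5, -0.9, 0.2]
finger_gap: 0.085
gripper_force: 0.0
t: 19.9
eef_pos: [0.4651, -0.4523, 0.2236]
eef_rot: [0.0, 0.138, 0.99, -0.0]
ft_force: [0.7, 0.8, 0.0]
finger_gap: 0.085
gripper_force: 0.0
```

View pics/a6.png

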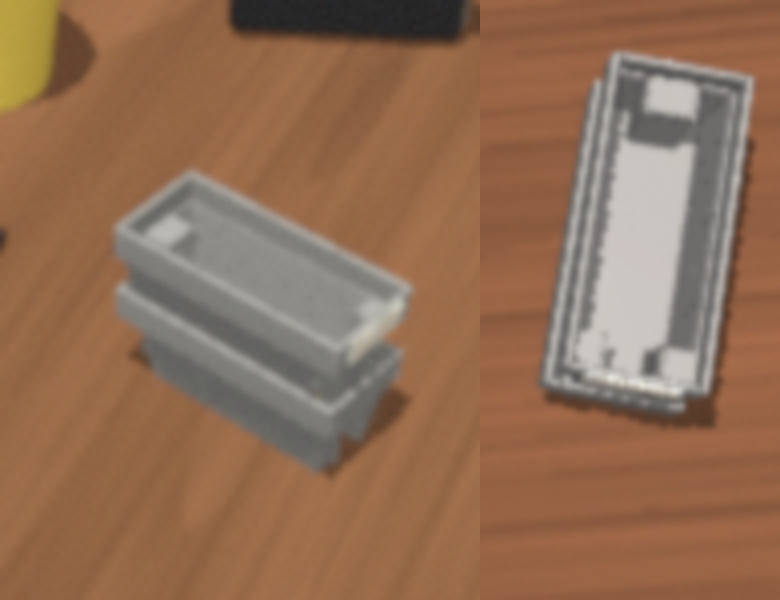

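The empty bin sits level on the job bin, with an even gap between the rims. Its label is at the near end, crop (375,330), opposite the job bin's label. I'm handing it in.

```bash
python3 -c "
from bench import manip, imaging; print(manip.job_done())"
```

```text
the job is handed in; nothing more can be done
None
```

The tall heat sink is standing in the bin with the speaker, the empty bin is stacked on it half-turned and level on the ledges, and the job was handed in at about 20 s of the 64 s allowed.

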